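Put away the optics of a stripped microscope

TASK

The optics taken off the microscope stand mixed on the green mat: put them away, each set down gently, upright and not touching its neighbours. The red- and blue-ringed objectives go in the white objective tray beside the yellow-ringed one, and both black-headed eyepieces in the blue eyepiece tray; only when these four are away touch the oily white-ringed objective, and stand it in the steel dish for cleaning. Leave the yellow-ringed objective and the little oil bottle standing where they are.

Things in the scene. Friction and masses are not known exactly. Their poses are not given: they have to be found in the camera images.
- obj_red: Microscope objective, 50 mm tall, 100 g, standing nose up: brass thread 25 mm dia, 0 to 5 mm; steel barrel 32 mm dia, 5 to 35 mm (grip it about 26 mm up); sloping red ring, 35 to 44 mm; slim steel nose. Origin: centre of underside, z up; round, yaw means nothing. Clean. Starts on the 3 mm thick green mat, centres 60 mm or more apart.
- obj_blue: Microscope objective, 57 mm tall, 140 g, standing nose up: brass thread 25 mm dia, 0 to 5 mm; steel barrel 32 mm dia, 5 to 35 mm (grip it about 26 mm up); sloping blue ring, 35 to 44 mm; slim steel nose. Origin: centre of underside, z up; round, yaw means nothing. Clean. Starts on the 3 mm thick green mat, centres 60 mm or more apart.
- obj_white: Microscope objective, 60 mm tall, 150 g, standing nose up: brass thread 25 mm dia, 0 to 5 mm; steel barrel 32 mm dia, 5 to 35 mm (grip it about 26 mm up); sloping white ring, 35 to 44 mm; slim steel nose. Origin: centre of underside, z up; round, yaw means nothing. Oily. Starts on the 3 mm thick green mat, centres 60 mm or more apart.
- eye_plain: Microscope eyepiece, 50 mm tall, 90 g, standing lens up on its steel tube (30 mm dia, 0 to 20 mm); black head 40 mm dia, 20 to 40 mm (grip it about 31 mm up); 37 mm black eyecup. Origin: centre of underside, z up; round, yaw means nothing. Starts on the 3 mm thick green mat, centres 60 mm or more apart.
- eye_dioptre: Microscope eyepiece, 50 mm tall, 90 g, standing lens up on its steel tube (30 mm dia, 0 to 20 mm); black head 40 mm dia, 20 to 40 mm (grip it about 31 mm up); green dioptre band and sloping green ring below a 27 mm black eyecup. Origin: centre of underside, z up; round, yaw means nothing. Starts on the 3 mm thick green mat, centres 60 mm or more apart.
- obj_yellow: Microscope objective, 54 mm tall, 120 g, standing nose up: brass thread 25 mm dia, 0 to 5 mm; steel barrel 32 mm dia, 5 to 35 mm (grip it about 26 mm up); sloping yellow ring, 35 to 44 mm; slim steel nose. Origin: centre of underside, z up; round, yaw means nothing. Already in the objective tray, mid-width, up to 60 mm from its centre along y. Leave it there.
- oil_bottle: Small amber bottle of immersion oil, 28 mm diameter, 58 mm tall, black cap, standing on the sage-green mat among the optics. Origin: centre of its underside; z up. Leave it standing where it is.
- objective_tray: The objective tray: the longer tray, white plastic lined with dark grey foam. Outside 118 mm along its x by 208 mm along its y, walls 4 mm thick and 22 mm high, top of the lining 7 mm above the origin. Origin: centre of its underside; z up; its long side lies along its y. Fixed to the bench. Room for three objectives in a row along its y.
- eyepiece_tray: The eyepiece tray: the shorter tray, blue plastic lined with pale grey-blue foam. Outside 118 mm along its x by 158 mm along its y, walls 4 mm thick and 22 mm high, top of the lining 7 mm above the origin. Origin: centre of its underside; z up; its long side lies along its y. Fixed to the bench. Empty at the start, room for two eyepieces side by side along its y.
- dish: The cleaning dish: round flat stainless-steel dish, 116 mm across (120 over its lip), inside about 110 mm, 18 mm high, wall 3 mm, inner floor 3 mm above the origin. Origin: centre of its underside; z up. Fixed to the bench, empty at the start.

How it is judged:
On the way, in this order (a step that is already met when the one before it is completed fails the run):
1. the red and blue objectives stand in the objective tray and both eyepieces in the eyepiece tray, upright and apart (x of obj_red in the frame of objective_tray between -0.045 and 0.045 m and y of obj_red in the frame of objective_tray between -0.087 and 0.087 m and z of obj_red in the frame of objective_tray between 0.003 and 0.012 m and x of obj_blue in the frame of objective_tray between -0.045 and 0.045 m and y of obj_blue in the frame of objective_tray between -0.087 and 0.087 m and z of obj_blue in the frame of objective_tray between 0.003 and 0.012 m and x of eye_plain in the frame of eyepiece_tray between -0.042 and 0.042 m and y of eye_plain in the frame of eyepiece_tray between -0.062 and 0.062 m and z of eye_plain in the frame of eyepiece_tray between 0.003 and 0.012 m and x of eye_dioptre in the frame of eyepiece_tray between -0.042 and 0.042 m and y of eye_dioptre in the frame of eyepiece_tray between -0.062 and 0.062 m and z of eye_dioptre in the frame of eyepiece_tray between 0.003 and 0.012 m and angle between each of obj_red, obj_blue, eye_plain, eye_dioptre's own z axis and vertical below 0.12 rad and horizontal distance between obj_red and obj_blue above 0.034 m and horizontal distance between each of obj_red, obj_blue and obj_yellow above 0.034 m and horizontal distance between eye_plain and eye_dioptre above 0.042 m), for 0.2 s.
2. then the white-ringed objective stands upright in the steel dish (horizontal distance between obj_white and dish below 0.043 m and z of obj_white in the frame of dish between 0 and 0.008 m and angle between obj_white's own z axis and vertical below 0.12 rad), for 0.2 s.
At the end, for the whole second after the job is handed in: All five stand on the floors of their tray or dish, upright within 0.12 rad, released, at rest; objectives in the tray at least 34 mm and eyepieces 42 mm apart, centre to centre. Yellow objective within 12 mm and oil bottle within 25 mm of their starts, upright (all of step 1 and all of step 2 and distance of obj_yellow from where it was at the start of the episode below 0.012 m and angle between obj_yellow's own z axis and vertical below 0.12 rad and distance of oil_bottle from where it was at the start of the episode below 0.025 m and angle between oil_bottle's own z axis and vertical below 0.2 rad and linear speed of each of obj_red, obj_blue, eye_plain, eye_dioptre, obj_white, obj_yellow, oil_bottle below 0.02 m/s and angular speed of each of obj_red, obj_blue, eye_plain, eye_dioptre, obj_white, obj_yellow, oil_bottle below 0.15 rad/s); the robot touches nothing.
It fails at once if the oily white-ringed objective is touched by the fingers (over 1 N) before the four clean pieces are in their trays (contact force between the fingers and obj_white above 1 N and not ((x of obj_red in the frame of objective_tray between -0.045 and 0.045 m and y of obj_red in the frame of objective_tray between -0.087 and 0.087 m and z of obj_red in the frame of objective_tray between 0.003 and 0.012 m and x of obj_blue in the frame of objective_tray between -0.045 and 0.045 m and y of obj_blue in the frame of objective_tray between -0.087 and 0.087 m and z of obj_blue in the frame of objective_tray between 0.003 and 0.012 m and x of eye_plain in the frame of eyepiece_tray between -0.042 and 0.042 m and y of eye_plain in the frame of eyepiece_tray between -0.062 and 0.062 m and z of eye_plain in the frame of eyepiece_tray between 0.003 and 0.012 m and x of eye_dioptre in the frame of eyepiece_tray between -0.042 and 0.042 m) and (y of eye_dioptre in the frame of eyepiece_tray between -0.062 and 0.062 m and z of eye_dioptre in the frame of eyepiece_tray between 0.003 and 0.012 m))).
It fails at once if an optic is dropped: it moves faster than 0.5 m/s (a fall of some 13 mm) while out of the fingers ((linear speed of obj_red above 0.5 m/s and contact force between the fingers and obj_red below 0.2 N) or (linear speed of obj_blue above 0.5 m/s and contact force between the fingers and obj_blue below 0.2 N) or (linear speed of eye_plain above 0.5 m/s and contact force between the fingers and eye_plain below 0.2 N) or (linear speed of eye_dioptre above 0.5 m/s and contact force between the fingers and eye_dioptre below 0.2 N) or (linear speed of obj_white above 0.5 m/s and contact force between the fingers and obj_white below 0.2 N)).
It fails at once if the yellow objective or the oil bottle is knocked over (angle between any of obj_yellow, oil_bottle's own z axis and vertical above 0.6 rad).
It also fails if it takes over 125 s, if anything falls off the work surface, if the arm or the gripper's body presses on something with over 40 N, if the wrist force passes 120 N, or if a joint passes its speed limit or range.

ROBOT

A 6-joint arm with a two-finger parallel gripper is mounted at the origin on the work surface. World frame = base frame: x ahead of the robot, y to its left, z up, the work surface at z = 0. Lengths are in m, angles in rad, forces in N, time in s.
With the tool pointing down it reaches from about 0.25 to 0.775 m from the base axis. Payload 4 kg.
Tool frame: the origin (TCP) lies at the centre of the arm's flange, where the gripper is bolted on; the fingertips stand ahead of it and the grasp point (between the pads) lies 180 mm ahead of it (robot.tcp_to_tips is the z of the fingertips in the tool frame, in m); z points along the fingers, y is the direction in which the jaws open and shut (so a half turn about z gives the same grasp; the last joint's range is limited). The gripper opens to 94 mm and grips with 3 to 60 N. Pads are 16 mm wide; open, the fingers measure 119 mm over their backs; the gripper's body (75 mm by 177 mm) begins 78 mm behind the grasp point.
Start: joints at [-1.3, 0.087, 1.371, -0, 1.684, -0.103], TCP at [0.201, -0.512, 0.405] pointing down, gripper open.
Joint ranges: [-3.1, 3.1], [-0.76, 2.03], [0.27, 2.55], [-1.08, 4.22], [0.17, 2.65], [-2.57, 2.57]. Speed limits (rad/s): [2.79, 2.79, 3.14, 3.14, 3.14, 3.14].

INTERFACE

Orientations are given as [roll, pitch, yaw] about the fixed x, y, z axes, in that order (R = Rz(yaw) Ry(pitch) Rx(roll)).
In Python, from bench import robot gives the robot as it stands.
- The arm moves only by the tool move_arm, never from a script. Its argument "increments" is a list that holds one entry, the list of rows, each a list of 7 numbers: the opening, from 0 (shut) to 1 (fully open), then the shift along the tool's x, y, z as a fraction of full scale, then the turn, a rotation vector about the tool's x, y, z as a fraction of full scale. In form: [[[jaw, dx, dy, dz, rx, ry, rz], ...]]. A call has 1 to 8 rows; each row is the pose to reach, as a shift and turn from the pose commanded when the call began, along the tool's axes at that moment; what a row does not reach only later rows make up. Full scale, the value 1, is 0.1 m for a shift and pi/2 rad for a turn. A row lasts 1/12 s, in which the tool goes at most 41.7 mm and 7.16 degrees, less where a joint would pass 70% of its speed; a pose out of reach is approached as far as the arm can. A call with a number of a shift or a turn outside -1 to 1 is refused whole. A call with a gripper value outside its range is refused whole. The fingers move at their own pace and stop on an object; the grip force is fixed at half the most. Time passes only in rows, so rows that repeat a pose let the fingers close. It gives the time, the measured TCP pose, the force and the opening at its end, in the units of the state.
- robot.get_obs(): the state, without advancing time (a new reading comes with each control period).
- robot.snapshot(name): name is "scene" or "top"; returns (picture, depth): 480x640x3 uint8, red, green, blue; 480x640 float32, m along the optical axis (not along the pixel's ray), 0 where there is no reading.
- robot.camera_params(name): a dict with "mtx" (3x3 intrinsics, pixels), "R" (3x3) and "t" (3): a world point X has camera coordinates R X + t. Camera axes: x right, y down, z forward; pixel columns grow to the right and rows downward; lengths in m; the calibration is good to about 2 mm. A picture is of the moment at which its call begins. camera_params takes no time and is no camera call.
- robot.close_job(): hands the job in, once; it reports no verdict.
The state is a dict: "time": time; "joint_positions": joint angles; "qvel": joint speeds; "joint_torque": joint torques, N m; "tool_pos": TCP position; "ee_rot": TCP orientation; "wrist_force": force on the tool from outside, world axes, zero at the start; "wrist_torque": the same for the moment, N m; "width": finger opening in m.
Only numpy, scipy, OpenCV 4.12 (cv2) and the standard library are available. Lean on these libraries where they do the work, as an engineer would, in place of code of your own. Each camera call takes 0.05 s, during which the arm holds its last target.

## Working session

There is one attempt and no reset: what is moved stays moved. The work goes in short steps, Python scripts to look and compute and a tool call to move; the robot and the scene stay as the last step left them, time stands still between calls to the robot, and variables do not carry over. Pictures are saved under pics/ and viewed, and the job is handed in when it is done.

Besides the shell and the picture viewer there is one more tool, called as a command line: name --argument value ..., lists and objects as JSON in quotes. move_arm: Moves the arm, as the interface text tells. Its arguments: {"type":"object","properties":{"increments":{"type":"array","items":{"type":"array","items":{"type":"array","items":{"type":"number","minimum":-1,"maximum":1}}}}},"required":["increments"]}

```bash
ls; mkdir -p pics
python3 - <<'E'
from bench import robot
import cv2,numpy as np
print(robot.get_obs()); print(robot.tcp_to_tips)
for n in("scene","top"):
    p,d=robot.snapshot(n); cv2.imwrite(f"pics/{n}0.png",p[:,:,::-1]); np.savez(f"{n}0.npz",p=p,d=d)
    print(n,robot.camera_params(n))
E
```

```text
pics
{'time': 0.0, 'joint_positions': array([-1.30008439e+00,  8.79525782e-02,  1.37220995e+00, -6.19324554e-06,
        1.68363233e+00, -1.03075201e-01]), 'qvel': array([ 0.00120899,  0.00143983, -0.00226849, -0.00012447,  0.00054971,
       -0.00115134]), 'joint_torque': array([-1.54945810e-03, -3.40183675e+01, -3.02426648e+01,  7.16732698e-02,
        3.29728425e-02, -1.55224661e-04]), 'tool_pos': array([ 0.20080681, -0.51191304,  0.40352752]), 'ee_rot': array([-3.13940150e+00, -2.20467984e-04,  3.73786202e-01]), 'wrist_force': array([ 0.79487738,  0.3259803 , -0.31392939]), 'wrist_torque': array([-0.01872809,  0.00748094, -0.04888263]), 'width': 0.09427105987512822}
0.1992
scene {'mtx': array([[444.55974468,   0.        , 328.55069066],
       [  0.        , 444.55974468, 237.49564116],
       [  0.        ,   0.        ,   1.        ]]), 'R': array([[-0.57788193,  0.81602811, -0.01227153],
       [ 0.68916757,  0.47987931, -0.54292164],
       [-0.43715046, -0.32220174, -0.8396937 ]]), 't': array([ 0.30055611, -0.36213267,  1.0544652 ])}
top {'mtx': array([[599.49812032,   0.        , 315.19581223],
       [  0.        , 599.49812032, 244.73295976],
       [  0.        ,   0.        ,   1.        ]]), 'R': array([[-0.00975793, -0.99969762,  0.02257109],
       [-0.99618034,  0.00775991, -0.08697418],
       [ 0.08677273, -0.02333356, -0.99595484]]), 't': array([0.00728016, 0.5700405 , 1.29786647])}
```

View pics/top0.png

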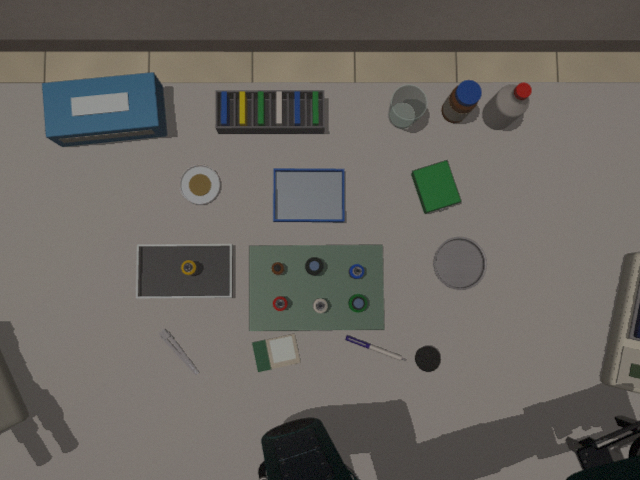

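View pics/scene0.png

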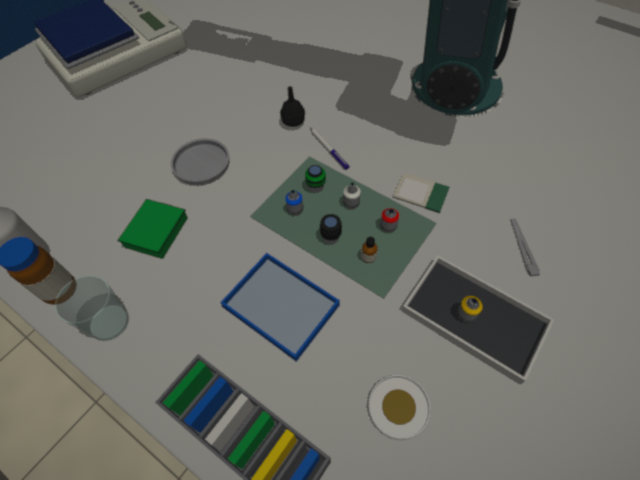

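The top view shows the objective tray at (184,271) with yellow at (189,268), and the eyepiece tray at (309,195). The dish is at (459,263). On the mat are the bottle (278,268), plain eyepiece (314,266), blue (357,271), red (280,303), white (320,306) and dioptre (358,303).

```bash
cat > h.py <<'E'
import numpy as np,cv2
from bench import robot
def cloud(n,d):
    c=robot.camera_params(n);K=c["mtx"]
    v,u=np.mgrid[:480,:640]
    P=np.stack([(u-K[0,2])/K[0,0]*d,(v-K[1,2])/K[1,1]*d,d],-1)
    W=(P-c["t"])@c["R"]
    W[d<=0]=np.nan
    return W
def proj(n,X):
    c=robot.camera_params(n);q=c["mtx"]@(c["R"]@np.asarray(X)+c["t"]);return q[:2]/q[2]
E
python3 - <<'E'
from h import *
np.set_printoptions(precision=4,suppress=True)
W={n:cloud(n,np.load(n+"0.npz")["d"]) for n in("top","scene")}
seeds=dict(bottle=(278,268),plain=(314,266),blue=(357,271),red=(280,303),white=(320,306),diop=(358,303),yellow=(189,268))
for k,(u,v) in seeds.items():
    a=W["top"][v-4:v+5,u-4:u+5].reshape(-1,3); c0=np.nanmedian(a,0)
    for n in W:
        w=W[n].reshape(-1,3); w=w[np.hypot(w[:,0]-c0[0],w[:,1]-c0[1])<.03]
        zm=np.nanmax(w[:,2]); up=w[w[:,2]>.018]
        t=w[w[:,2]>zm-.008]
        (cx,cy),r=cv2.minEnclosingCircle(up[:,:2].astype(np.float32))
        print(k,n,"zmax %.4f"%zm,"topc",t.mean(0)[:2],len(t),"enc",np.array([cx,cy,r]),len(up))
for nm,(u0,u1,v0,v1) in dict(otray=(125,245,235,308),etray=(262,356,160,230),dish=(425,495,230,300)).items():
  for n in W:
    if n=="top":
        w=W[n][v0:v1,u0:u1].reshape(-1,3)
        if nm=="otray": bx=np.nanpercentile(w,[2,98],axis=0)
        lim=(np.nanmin(w,0),np.nanmax(w,0))
    else:
        w=W[n].reshape(-1,3); w=w[(w[:,0]>lim[0][0])&(w[:,0]<lim[1][0])&(w[:,1]>lim[0][1])&(w[:,1]<lim[1][1])]
    zf=.011
    w=w[(w[:,2]>zf)&(w[:,2]<.03)]
    print(nm,n,len(w),cv2.minAreaRect((w[:,:2]*1000).astype(np.float32)),np.nanpercentile(w,[1,99],axis=0).round(3).tolist())
E
```

```text
bottle top zmax 0.0649 topc [0.5194 0.0852] 35 enc [0.5192 0.0848 0.0144] 139
bottle scene zmax 0.0635 topc [0.5203 0.0867] 65 enc [0.5203 0.0866 0.0143] 298
plain top zmax 0.0610 topc [0.5229 0.0059] 126 enc [0.5235 0.0057 0.0199] 265
plain scene zmax 0.0562 topc [0.5243 0.0073] 303 enc [0.5236 0.007  0.0199] 490
blue top zmax 0.0648 topc [ 0.5108 -0.087 ] 11 enc [ 0.5112 -0.087   0.0161] 180
blue scene zmax 0.0620 topc [ 0.5128 -0.0842] 35 enc [ 0.5125 -0.0859  0.0167] 317
red top zmax 0.0558 topc [0.4429 0.0801] 48 enc [0.443  0.0797 0.0159] 176
red scene zmax 0.0550 topc [0.446  0.0821] 57 enc [0.443  0.081  0.0168] 325
white top zmax 0.0667 topc [ 0.4382 -0.0067] 14 enc [ 0.438  -0.0065  0.0158] 177
white scene zmax 0.0650 topc [ 0.4391 -0.0041] 26 enc [ 0.4374 -0.005   0.0167] 315
diop top zmax 0.0602 topc [ 0.4423 -0.0882] 80 enc [ 0.4423 -0.0883  0.0203] 279
diop scene zmax 0.0569 topc [ 0.4427 -0.0865] 140 enc [ 0.4421 -0.0861  0.0207] 400
yellow top zmax 0.0665 topc [0.5218 0.2753] 19 enc [0.5225 0.2757 0.016 ] 198
yellow scene zmax 0.0639 topc [0.5246 0.2771] 49 enc [0.522
[... 310 characters left out ...]
56, 0.188, 0.011], [0.575, 0.395, 0.026]]
etray top 823 ((683.971923828125, 15.690643310546875), (158.30215454101562, 120.2431411743164), 89.13440704345703) [[0.624, -0.064, 0.011], [0.743, 0.095, 0.028]]
etray scene 1369 ((682.388916015625, 16.160720825195312), (160.04354858398438, 119.44149780273438), 89.29745483398438) [[0.624, -0.062, 0.011], [0.742, 0.096, 0.024]]
dish top 386 ((528.1128540039062, -320.2098693847656), (118.4854736328125, 117.98434448242188), 32.485260009765625) [[0.47, -0.378, 0.011], [0.586, -0.261, 0.024]]
dish scene 486 ((525.985107421875, -319.9035339355469), (120.59734344482422, 116.53350830078125), 46.238616943359375) [[0.469, -0.377, 0.011], [0.585, -0.26, 0.02]]
```

move_arm --increments '[[[1,0.2,-0.2,0,0,0,-0.08],[1,0.4,-0.4,0,0,0,-0.16],[1,0.6,-0.6,0,0,0,-0.24],[1,0.8,-0.8,0,0,0,-0.31],[1,1,-1,0,0,0,-0.39],[1,1,-1,0,0,0,-0.46],[1,1,-1,0,0,0,-0.54],[0.6,1,-1,0,0,0,-0.61]]]'

```text
time: 0.77
tool_pos: [0.2576, -0.3816, 0.4044]
ee_rot: [-3.141, -0.0, 1.339]
wrist_force: [-0.5, -0.3, 0.7]
width: 0.0903
```

move_arm --increments '[[[0.6,0.3,0.3,0,0,0,-0.07],[0.6,0.6,0.6,0,0,0,-0.15],[0.6,1,1,0,0,0,-0.15],[0.6,1,1,0,0,0,-0.15],[0.6,1,1,0,0,0,-0.15]]]'

```text
time: 1.18
tool_pos: [0.3805, -0.3069, 0.4039]
ee_rot: [3.142, -0.002, 1.573]
wrist_force: [-0.0, 0.3, 0.4]
width: 0.0585
```

```bash
cat > s.py <<'E'
from h import *
np.set_printoptions(precision=4,suppress=True)
o=robot.get_obs();print(o["time"],o["tool_pos"],o["ee_rot"],o["width"],o["wrist_force"])
E
python3 s.py
```

```text
1.1833 [ 0.3805 -0.3069  0.4039] [ 3.1415 -0.0018  1.5728] 0.05850758889240721 [-0.0381  0.2602  0.4173]
```

move_arm --increments '[[[0.6,0.35,0.2,0.2,0,0,0],[0.6,0.7,0.4,0.4,0,0,0],[0.6,1,0.6,0.6,0,0,0]]]'

```text
time: 1.43
tool_pos: [0.4352, -0.2134, 0.3473]
ee_rot: [3.141, 0.001, 1.565]
wrist_force: [1.2, -0.3, 0.7]
width: 0.0562
```

move_arm --increments '[[[0.6,0.35,0,0,0,0,0],[0.6,0.7,0,0,0,0,0],[0.6,1,0,0,0,0,0]]]'

```text
time: 1.68
tool_pos: [0.4352, -0.1125, 0.3465]
ee_rot: [-3.139, -0.001, 1.567]
wrist_force: [0.5, 0.3, -0.1]
width: 0.0566
```

move_arm --increments '[[[0.6,0.35,0,0,0,0,0],[0.6,0.7,0,0,0,0,0],[0.6,1,0,0,0,0,0]]]'

```text
time: 1.93
tool_pos: [0.4354, -0.0127, 0.3474]
ee_rot: [-3.141, 0.0, 1.567]
wrist_force: [0.2, 0.3, -0.5]
width: 0.0563
```

move_arm --increments '[[[0.6,0.35,0,0,0,0,0],[0.6,0.7,0,0,0,0,0],[0.6,0.87,0,0,0,0,0],[0.6,0.87,0,0,0,0,0],[0.6,0.87,0,0,0,0,0],[0.6,0.87,0,0,0,0,0]]]'

```text
time: 2.43
tool_pos: [0.4364, 0.0722, 0.3474]
ee_rot: [-3.141, 0.001, 1.567]
wrist_force: [-0.1, -0.9, 0.8]
width: 0.0565
```

move_arm --increments '[[[0.55,0.08,0.065,0.3,0,0,0],[0.55,0.08,0.065,0.6,0,0,0],[0.55,0.08,0.065,0.8,0,0,0],[0.55,0.08,0.065,0.8,0,0,0],[0.55,0.08,0.065,0.8,0,0,0]]]'

```text
time: 2.85
tool_pos: [0.4428, 0.08, 0.2668]
ee_rot: [-3.139, 0.001, 1.565]
wrist_force: [0.4, 0.4, 0.4]
width: 0.0517
```

```bash
python3 s.py
```

```text
2.85 [0.4428 0.08   0.2668] [-3.1386  0.0007  1.5654] 0.051741318156637094 [0.3963 0.4309 0.446 ]
```

move_arm --increments '[[[0.55,0,0,0.2,0,0,0],[0.55,0,0,0.4,0,0,0],[0.55,0,0,0.58,0,0,0],[0.55,0,0,0.58,0,0,0],[0.55,0,0,0.58,0,0,0],[0.55,0,0,0.58,0,0,0]]]'

```text
time: 3.35
tool_pos: [0.4441, 0.081, 0.2119]
ee_rot: [3.138, -0.0, 1.567]
wrist_force: [-0.2, -0.3, 0.6]
width: 0.0518
```

move_arm --increments '[[[0.2,0,0,0,0,0,0],[0.2,0,0,0,0,0,0],[0.2,0,0,0,0,0,0],[0.2,0,0,0,0,0,0],[0.2,0,0,0,0,0,0],[0.2,0,0,0,0,0,0]]]'

```text
time: 3.85
tool_pos: [0.4433, 0.0813, 0.2106]
ee_rot: [3.14, 0.0, 1.568]
wrist_force: [-2.0, -0.7, 5.8]
width: 0.0317
```

move_arm --increments '[[[0.2,0,0,-0.1,0,0,0],[0.2,0,0,-0.3,0,0,0],[0.2,0,0,-0.6,0,0,0],[0.2,0,0,-0.9,0,0,0],[0.2,0,0,-0.9,0,0,0]]]'

```text
time: 4.27
tool_pos: [0.4446, 0.0815, 0.3062]
ee_rot: [3.13, -0.001, 1.568]
wrist_force: [1.3, 0.6, -0.5]
width: 0.0314
```

```bash
python3 s.py
```

```text
4.2667 [0.4446 0.0815 0.3062] [ 3.1298 -0.0007  1.5677] 0.03139451976197022 [ 1.3014  0.5562 -0.5228]
```

move_arm --increments '[[[0.2,0.2,0.1,0,0,0,0],[0.2,0.5,0.3,0,0,0,0],[0.2,0.8,0.5,0,0,0,0],[0.2,1,0.73,0,0,0,0]]]'

```text
time: 4.6
tool_pos: [0.5163, 0.1831, 0.299]
ee_rot: [-3.14, -0.001, 1.569]
wrist_force: [0.8, 0.8, -0.1]
width: 0.0319
```

move_arm --increments '[[[0.2,0.3,0,0,0,0,0],[0.2,0.6,0,0,0,0,0],[0.2,0.8,0,0,0,0,0],[0.2,1,0,0,0,0,0]]]'

```text
time: 4.93
tool_pos: [0.5163, 0.2826, 0.2982]
ee_rot: [-3.14, 0.001, 1.569]
wrist_force: [0.4, -0.6, -1.8]
width: 0.0313
```

move_arm --increments '[[[0.2,0.3,0,0,0,0,0],[0.2,0.5,0,0,0,0,0],[0.2,0.63,0,0,0,0,0],[0.2,0.63,0,0,0,0,0],[0.2,0.63,0,0,0,0,0],[0.2,0.63,0,0,0,0,0]]]'

```text
time: 5.43
tool_pos: [0.5169, 0.3431, 0.2992]
ee_rot: [-3.141, 0.001, 1.567]
wrist_force: [0.4, -0.8, -1.2]
width: 0.0314
```

```bash
python3 s.py
```

```text
5.4333 [0.5169 0.3431 0.2992] [-3.1409  0.0014  1.5669] 0.031439667906564654 [ 0.3955 -0.8125 -1.155 ]
```

move_arm --increments '[[[0.2,0,0,0.2,0,0,0],[0.2,0,0,0.45,0,0,0],[0.2,0,0,0.65,0,0,0],[0.2,0,0,0.76,0,0,0],[0.2,0,0,0.78,0,0,0],[0.2,0,0,0.8,0,0,0],[0.2,0,0,0.81,0,0,0],[0.2,0,0,0.81,0,0,0]]]'

```text
time: 6.1
tool_pos: [0.5174, 0.3441, 0.2202]
ee_rot: [3.139, -0.001, 1.567]
wrist_force: [0.0, -0.2, -0.6]
width: 0.0317
```

```bash
python3 s.py
```

```text
6.1 [0.5174 0.3441 0.2202] [ 3.1392 -0.0011  1.5673] 0.03171087915490918 [ 0.0132 -0.1784 -0.5665]
```

move_arm --increments '[[[0.2,0,0,0.01,0,0,0],[0.2,0,0,0.02,0,0,0],[0.2,0,0,0.03,0,0,0],[0.2,0,0,0.04,0,0,0],[0.2,0,0,0.04,0,0,0],[0.2,0,0,0.04,0,0,0]]]'

```text
time: 6.6
tool_pos: [0.5169, 0.3441, 0.2147]
ee_rot: [3.141, -0.0, 1.568]
wrist_force: [0.9, -0.0, -0.7]
width: 0.0316
```

```bash
python3 s.py
```

```text
6.6 [0.5169 0.3441 0.2147] [ 3.1414 -0.      1.5677] 0.0316058779419826 [ 0.9054 -0.0071 -0.6612]
```

Nearly down; another 2 mm until contact shows.

move_arm --increments '[[[0.2,0,0,0.01,0,0,0],[0.2,0,0,0.02,0,0,0],[0.2,0,0,0.02,0,0,0],[0.2,0,0,0.02,0,0,0]]]'

```text
time: 6.93
tool_pos: [0.5168, 0.3441, 0.2146]
ee_rot: [3.141, -0.0, 1.568]
wrist_force: [-3.8, -1.3, 7.3]
width: 0.0314
```

move_arm --increments '[[[0.55,0,0,0,0,0,0],[0.55,0,0,0,0,0,0],[0.55,0,0,0,0,0,0],[0.55,0,0,0,0,0,0]]]'

```text
time: 7.27
tool_pos: [0.5168, 0.344, 0.2122]
ee_rot: [-3.141, 0.0, 1.568]
wrist_force: [-0.1, 0.1, -0.3]
width: 0.0512
```

move_arm --increments '[[[0.55,0,0,-0.2,0,0,0],[0.55,0,0,-0.5,0,0,0],[0.55,0,0,-0.88,0,0,0],[0.55,0,0,-0.88,0,0,0]]]'

```text
time: 7.6
tool_pos: [0.5184, 0.345, 0.3094]
ee_rot: [3.129, -0.007, 1.568]
wrist_force: [0.5, 0.2, 1.0]
width: 0.0517
```

```bash
cat > m.py <<'E'
import sys
from h import *
np.set_printoptions(precision=4,suppress=True)
o=robot.get_obs();print(o["time"],o["tool_pos"],o["ee_rot"],o["width"])
G=dict(bottle=(.5198,.0857),plain=(.5235,.0065),blue=(.5118,-.0865),red=(.443,.0804),white=(.4377,-.0058),diop=(.4422,-.0872),yellow=(.5223,.2763))
for a in sys.argv[2:]:
    k,x,y=a.split(",");G[k]=(float(x),float(y))
for n in("scene","top"):
    p,d=robot.snapshot(n);cv2.imwrite(f"pics/{n}{sys.argv[1]}.png",p[:,:,::-1])
    w=cloud(n,d).reshape(-1,3)
    for k,g in G.items():
        q=w[(np.hypot(w[:,0]-g[0],w[:,1]-g[1])<.03)&(w[:,2]>.018+(.005 if g[1]>.15 else 0))&(w[:,2]<.075)]
        if g[1]>.15 or g[0]>.6: q=q[np.hypot(q[:,0]-g[0],q[:,1]-g[1])<.025]
        if len(q)<20: print(n,k,"no",len(q));continue
        c,r=cv2.minEnclosingCircle(q[:,:2].astype(np.float32));print(n,k,np.array([*c,r,q[:,2].max()]),len(q))
E
python3 m.py 1 red,.517,.344
```

```text
7.6 [0.5184 0.345  0.3094] [ 3.1288 -0.007   1.5676] 0.05167395922816097
scene bottle [0.52   0.0866 0.0142 0.0638] 301
scene plain [0.5236 0.0068 0.0203 0.0563] 493
scene blue [ 0.5125 -0.0857  0.0167  0.0627] 310
scene red [0.5172 0.3437 0.0162 0.0594] 406
scene white [ 0.4378 -0.0048  0.017   0.0653] 318
scene diop [ 0.4417 -0.0859  0.0213  0.0562] 395
scene yellow [0.5223 0.2771 0.0167 0.0635] 437
top bottle [0.5192 0.085  0.0145 0.0666] 139
top plain [0.5236 0.0057 0.0199 0.0603] 266
top blue [ 0.5111 -0.087   0.0161  0.0659] 177
top red [0.5174 0.3425 0.0168 0.0631] 208
top white [ 0.4379 -0.0065  0.0159  0.0684] 176
top diop [ 0.4425 -0.088   0.0202  0.0605] 277
top yellow [0.5228 0.2755 0.0164 0.0682] 196
```

move_arm --increments '[[[0.55,-0.35,0,0,0,0,0],[0.55,-0.7,0,0,0,0,0],[0.55,-1,0,0,0,0,0]]]'

```text
time: 7.95
tool_pos: [0.5158, 0.2428, 0.298]
ee_rot: [-3.138, 0.002, 1.569]
wrist_force: [1.2, -0.2, -0.2]
width: 0.0517
```

move_arm --increments '[[[0.55,-0.35,0,0,0,0,0],[0.55,-0.7,0,0,0,0,0],[0.55,-1,0,0,0,0,0]]]'

```text
time: 8.2
tool_pos: [0.5154, 0.1421, 0.2982]
ee_rot: [-3.138, 0.001, 1.567]
wrist_force: [0.2, -1.0, -0.1]
width: 0.0515
```

move_arm --increments '[[[0.55,-0.35,0,0,0,0,0],[0.55,-0.7,0,0,0,0,0],[0.55,-1,0,0,0,0,0]]]'

```text
time: 8.45
tool_pos: [0.515, 0.0421, 0.2983]
ee_rot: [-3.138, 0.001, 1.567]
wrist_force: [1.2, 0.4, -0.5]
width: 0.0516
```

move_arm --increments '[[[0.55,-0.35,0,0,0,0,0],[0.55,-0.7,0,0,0,0,0],[0.55,-1,0,0,0,0,0]]]'

```text
time: 8.7
tool_pos: [0.5147, -0.0578, 0.2984]
ee_rot: [-3.138, -0.0, 1.567]
wrist_force: [0.4, 0.1, 0.1]
width: 0.0513
```

move_arm --increments '[[[0.55,-0.2,-0.03,0,0,0,0],[0.55,-0.31,-0.05,0,0,0,0],[0.55,-0.31,-0.05,0,0,0,0],[0.55,-0.31,-0.05,0,0,0,0],[0.55,-0.31,-0.05,0,0,0,0]]]'

```text
time: 9.12
tool_pos: [0.5104, -0.0859, 0.3]
ee_rot: [-3.141, -0.001, 1.569]
wrist_force: [0.1, -0.4, 0.5]
width: 0.0518
```

```bash
python3 s.py
```

```text
9.1167 [ 0.5104 -0.0859  0.3   ] [-3.1405 -0.001   1.5687] 0.05184944789620476 [ 0.1297 -0.4117  0.5133]
```

move_arm --increments '[[[0.55,0,0.01,0.25,0,0,0],[0.55,0,0.01,0.5,0,0,0],[0.55,0,0.01,0.7,0,0,0],[0.55,0,0.01,0.85,0,0,0],[0.55,0,0.01,0.89,0,0,0],[0.55,0,0.01,0.89,0,0,0],[0.55,0,0.01,0.89,0,0,0]]]'

```text
time: 9.7
tool_pos: [0.5119, -0.0861, 0.2123]
ee_rot: [3.141, 0.0, 1.569]
wrist_force: [0.5, 0.1, -0.3]
width: 0.0516
```

move_arm --increments '[[[0.2,0,0,0,0,0,0],[0.2,0,0,0,0,0,0],[0.2,0,0,0,0,0,0],[0.2,0,0,0,0,0,0],[0.2,0,0,0,0,0,0],[0.2,0,0,0,0,0,0]]]'

```text
time: 10.2
tool_pos: [0.5117, -0.087, 0.2127]
ee_rot: [3.14, 0.0, 1.567]
wrist_force: [-1.1, 0.9, 5.2]
width: 0.0314
```

move_arm --increments '[[[0.2,0,0,-0.1,0,0,0],[0.2,0,0,-0.3,0,0,0],[0.2,0,0,-0.6,0,0,0],[0.2,0,0,-0.9,0,0,0],[0.2,0,0,-0.9,0,0,0]]]'

```text
time: 10.62
tool_pos: [0.513, -0.0874, 0.3087]
ee_rot: [3.13, 0.003, 1.567]
wrist_force: [1.3, -0.4, 0.3]
width: 0.0314
```

```bash
python3 s.py
```

```text
10.6167 [ 0.513  -0.0874  0.3087] [3.1297 0.0034 1.5675] 0.03138499184787516 [ 1.2626 -0.4076  0.2634]
```

move_arm --increments '[[[0.2,0.2,0,0,0,0,0],[0.2,0.5,0,0,0,0,0],[0.2,0.8,0,0,0,0,0],[0.2,1,0,0,0,0,0]]]'

```text
time: 10.95
tool_pos: [0.5112, 0.0149, 0.3007]
ee_rot: [-3.14, -0.001, 1.568]
wrist_force: [-0.2, 0.7, -1.4]
width: 0.0314
```

move_arm --increments '[[[0.2,0.3,0,0,0,0,0],[0.2,0.6,0,0,0,0,0],[0.2,0.8,0,0,0,0,0],[0.2,1,0,0,0,0,0]]]'

```text
time: 11.28
tool_pos: [0.5116, 0.1145, 0.3005]
ee_rot: [-3.14, 0.0, 1.568]
wrist_force: [-0.0, -0.2, -1.7]
width: 0.0314
```

move_arm --increments '[[[0.2,0.3,0,0,0,0,0],[0.2,0.6,0.02,0,0,0,0],[0.2,0.9,0.04,0,0,0,0],[0.2,1,0.05,0,0,0,0],[0.2,1,0.05,0,0,0,0],[0.2,1,0.05,0,0,0,0]]]'

```text
time: 11.78
tool_pos: [0.5172, 0.2129, 0.3007]
ee_rot: [-3.14, 0.002, 1.569]
wrist_force: [-0.1, -0.2, -0.7]
width: 0.0317
```

```bash
python3 s.py
```

```text
11.7833 [0.5172 0.2129 0.3007] [-3.1401  0.0017  1.5686] 0.03173943130830985 [-0.1255 -0.1669 -0.6627]
```

move_arm --increments '[[[0.2,0.1,0,0.2,0,0,0],[0.2,0.11,0,0.45,0,0,0],[0.2,0.11,0,0.65,0,0,0],[0.2,0.11,0,0.76,0,0,0],[0.2,0.11,0,0.79,0,0,0],[0.2,0.11,0,0.81,0,0,0],[0.2,0.11,0,0.82,0,0,0],[0.2,0.11,0,0.82,0,0,0]]]'

```text
time: 12.45
tool_pos: [0.518, 0.2238, 0.221]
ee_rot: [3.139, -0.001, 1.567]
wrist_force: [0.8, 0.2, -2.0]
width: 0.0315
```

move_arm --increments '[[[0.2,0,0,0.01,0,0,0],[0.2,0,0,0.02,0,0,0],[0.2,0,0,0.02,0,0,0],[0.2,0,0,0.02,0,0,0]]]'

```text
time: 12.78
tool_pos: [0.5175, 0.2242, 0.218]
ee_rot: [3.141, -0.0, 1.568]
wrist_force: [-0.3, -0.3, -1.5]
width: 0.0316
```

move_arm --increments '[[[0.2,0,0,0.01,0,0,0],[0.2,0,0,0.02,0,0,0],[0.2,0,0,0.02,0,0,0],[0.2,0,0,0.02,0,0,0]]]'

```text
time: 13.12
tool_pos: [0.5175, 0.2242, 0.2167]
ee_rot: [3.141, -0.0, 1.568]
wrist_force: [-2.2, -1.6, 5.7]
width: 0.0312
```

Contact. Release and lift.

move_arm --increments '[[[0.55,0,0,0,0,0,0],[0.55,0,0,0,0,0,0],[0.55,0,0,0,0,0,0],[0.55,0,0,0,0,0,0]]]'

```text
time: 13.45
tool_pos: [0.5174, 0.224, 0.2152]
ee_rot: [-3.141, 0.0, 1.568]
wrist_force: [-0.8, 0.5, -0.6]
width: 0.0512
```

move_arm --increments '[[[0.55,0,0,-0.2,0,0,0],[0.55,0,0,-0.5,0,0,0],[0.6,0,0,-0.86,0,0,0],[0.6,0,0,-0.86,0,0,0]]]'

```text
time: 13.78
tool_pos: [0.5192, 0.2247, 0.3096]
ee_rot: [3.128, -0.004, 1.568]
wrist_force: [1.3, 0.5, 1.0]
width: 0.0559
```

```bash
python3 m.py 2 red,.517,.344 blue,.5175,.224
```

```text
13.7833 [0.5192 0.2247 0.3096] [ 3.1283 -0.0043  1.5677] 0.055941836141081475
scene bottle [0.5206 0.0868 0.0142 0.0629] 301
scene plain [0.5236 0.007  0.02   0.0564] 494
scene blue [0.5185 0.2251 0.0161 0.0549] 284
scene red [0.5172 0.3438 0.0168 0.0608] 478
scene white [ 0.4367 -0.0057  0.0172  0.0651] 316
scene diop [ 0.442  -0.086   0.0209  0.0561] 396
scene yellow [0.5219 0.2779 0.0173 0.063 ] 434
top bottle [0.5193 0.0848 0.0145 0.0667] 139
top plain [0.5237 0.0057 0.0199 0.0598] 266
top blue [0.5215 0.213  0.0104 0.0522] 21
top red no 0
top white [ 0.4377 -0.0065  0.0158  0.0678] 175
top diop [ 0.4425 -0.0883  0.0203  0.0604] 277
top yellow no 0
```

move_arm --increments '[[[0.62,-0.3,0,0,0,0,0],[0.62,-0.7,0,0,0,0,0],[0.62,-1,0,0,0,0,0]]]'

```text
time: 14.13
tool_pos: [0.5164, 0.1226, 0.2993]
ee_rot: [-3.138, 0.002, 1.569]
wrist_force: [0.2, 0.6, 0.1]
width: 0.0585
```

move_arm --increments '[[[0.62,-0.35,0,0,0,0,0],[0.62,-0.7,0,0,0,0,0],[0.62,-1,0,0,0,0,0]]]'

```text
time: 14.38
tool_pos: [0.516, 0.0222, 0.2994]
ee_rot: [-3.138, 0.0, 1.567]
wrist_force: [0.0, -0.0, 0.8]
width: 0.0582
```

move_arm --increments '[[[0.62,-0.18,0.05,0,0,0,0],[0.62,-0.18,0.05,0,0,0,0],[0.62,-0.18,0.05,0,0,0,0],[0.62,-0.18,0.05,0,0,0,0]]]'

```text
time: 14.72
tool_pos: [0.5214, 0.0067, 0.3003]
ee_rot: [-3.139, -0.001, 1.568]
wrist_force: [-0.5, 0.2, 0.2]
width: 0.0586
```

```bash
python3 s.py
```

```text
14.7167 [0.5214 0.0067 0.3003] [-3.1391 -0.0009  1.5679] 0.05856094178285761 [-0.4893  0.2165  0.1884]
```

Descend 85 mm to about 0.215, grip and lift.

move_arm --increments '[[[0.62,0,0.01,0.25,0,0,0],[0.62,0,0.01,0.5,0,0,0],[0.62,0,0.01,0.7,0,0,0],[0.62,0,0.01,0.83,0,0,0],[0.62,0,0.01,0.85,0,0,0],[0.62,0,0.01,0.85,0,0,0],[0.62,0,0.01,0.85,0,0,0]]]'

```text
time: 15.3
tool_pos: [0.523, 0.0069, 0.2173]
ee_rot: [3.141, -0.0, 1.569]
wrist_force: [0.0, -0.7, -0.3]
width: 0.0581
```

move_arm --increments '[[[0.25,0,0,0,0,0,0],[0.25,0,0,0,0,0,0],[0.25,0,0,0,0,0,0],[0.25,0,0,0,0,0,0],[0.25,0,0,0,0,0,0],[0.25,0,0,0,0,0,0]]]'

```text
time: 15.8
tool_pos: [0.5231, 0.006, 0.2177]
ee_rot: [3.14, -0.0, 1.567]
wrist_force: [0.1, 0.0, 4.9]
width: 0.0393
```

move_arm --increments '[[[0.25,0,0,-0.1,0,0,0],[0.25,0,0,-0.3,0,0,0],[0.25,0,0,-0.6,0,0,0],[0.25,0,0,-0.9,0,0,0],[0.25,0,0,-0.9,0,0,0]]]'

```text
time: 16.22
tool_pos: [0.5243, 0.0059, 0.3137]
ee_rot: [3.13, 0.001, 1.568]
wrist_force: [0.6, 0.4, 0.6]
width: 0.0396
```

```bash
python3 s.py
```

```text
16.2167 [0.5243 0.0059 0.3137] [3.1296 0.0013 1.5675] 0.03957850819840923 [0.5988 0.4219 0.6453]
```

move_arm --increments '[[[0.25,0.1,0.2,0,0,0,0],[0.25,0.3,0.5,0,0,0,0],[0.25,0.4,0.8,0,0,0,0],[0.25,0.46,1,0,0,0,0]]]'

```text
time: 16.55
tool_pos: [0.6243, 0.0529, 0.3054]
ee_rot: [-3.141, -0.0, 1.569]
wrist_force: [0.0, 0.2, -2.1]
width: 0.0396
```

move_arm --increments '[[[0.25,0,0.3,0,0,0,0],[0.25,0,0.5,0,0,0,0],[0.25,0,0.6,0,0,0,0],[0.25,0,0.6,0,0,0,0],[0.25,0,0.6,0,0,0,0],[0.25,0,0.6,0,0,0,0]]]'

```text
time: 17.05
tool_pos: [0.6822, 0.0515, 0.3058]
ee_rot: [-3.139, 0.0, 1.568]
wrist_force: [-0.2, 0.0, -1.8]
width: 0.0395
```

```bash
python3 s.py
```

```text
17.05 [0.6822 0.0515 0.3058] [-3.1394  0.0002  1.5675] 0.03954607825893237 [-0.1957  0.0063 -1.7861]
```

move_arm --increments '[[[0.25,0,0,0.2,0,0,0],[0.25,0,0,0.45,0,0,0],[0.25,0,0,0.65,0,0,0],[0.25,0,0,0.76,0,0,0],[0.25,0,0,0.79,0,0,0],[0.25,0,0,0.81,0,0,0],[0.25,0,0,0.82,0,0,0],[0.25,0,0,0.82,0,0,0]]]'

```text
time: 17.72
tool_pos: [0.6833, 0.0516, 0.2263]
ee_rot: [3.139, 0.0, 1.568]
wrist_force: [0.9, -0.7, -0.7]
width: 0.0395
```

move_arm --increments '[[[0.25,0,0,0.01,0,0,0],[0.25,0,0,0.02,0,0,0],[0.25,0,0,0.02,0,0,0],[0.25,0,0,0.02,0,0,0]]]'

```text
time: 18.05
tool_pos: [0.683, 0.0515, 0.223]
ee_rot: [3.141, 0.0, 1.568]
wrist_force: [-0.9, 0.3, -1.7]
width: 0.0396
```

move_arm --increments '[[[0.25,0,0,0.01,0,0,0],[0.25,0,0,0.02,0,0,0],[0.25,0,0,0.02,0,0,0],[0.25,0,0,0.02,0,0,0]]]'

```text
time: 18.38
tool_pos: [0.683, 0.0515, 0.2218]
ee_rot: [3.141, 0.0, 1.568]
wrist_force: [-1.9, 0.4, 3.3]
width: 0.0393
```

move_arm --increments '[[[0.62,0,0,0,0,0,0],[0.62,0,0,0,0,0,0],[0.62,0,0,0,0,0,0],[0.62,0,0,0,0,0,0]]]'

```text
time: 18.72
tool_pos: [0.6828, 0.0515, 0.22]
ee_rot: [-3.141, 0.0, 1.568]
wrist_force: [-0.3, -0.5, -0.2]
width: 0.0576
```

move_arm --increments '[[[0.62,0,0,-0.2,0,0,0],[0.62,0,0,-0.5,0,0,0],[0.62,0,0,-0.82,0,0,0],[0.62,0,0,-0.82,0,0,0]]]'

```text
time: 19.05
tool_pos: [0.6843, 0.0516, 0.311]
ee_rot: [3.128, 0.0, 1.568]
wrist_force: [1.3, 0.4, 2.0]
width: 0.0579
```

```bash
python3 m.py 3 red,.517,.344 blue,.5175,.224 plain,.683,.0515
```

```text
19.05 [0.6843 0.0516 0.311 ] [3.128  0.0001 1.5677] 0.057933976558337194
scene bottle [0.5199 0.0863 0.0145 0.0629] 300
scene plain [0.6831 0.0519 0.0203 0.0612] 604
scene blue [0.5174 0.2248 0.0167 0.0676] 404
scene red [0.5166 0.3434 0.0168 0.0596] 479
scene white [ 0.4375 -0.006   0.0173  0.0646] 309
scene diop [ 0.4411 -0.0847  0.02    0.0556] 299
scene yellow [0.5224 0.2777 0.0167 0.0639] 432
top bottle no 0
top plain no 0
top blue [0.518  0.2236 0.0163 0.0683] 192
top red [0.5179 0.3423 0.0167 0.0621] 209
top white [ 0.4389 -0.0133  0.0141  0.0652] 62
top diop [ 0.4424 -0.0884  0.0203  0.0597] 279
top yellow [0.5222 0.2753 0.0164 0.0669] 193
```

move_arm --increments '[[[0.62,-0.15,-0.3,0,0,0,0],[0.62,-0.35,-0.6,0,0,0,0],[0.62,-0.5,-0.8,0,0,0,0],[0.62,-0.7,-1,0,0,0,0]]]'

```text
time: 19.48
tool_pos: [0.5809, -0.0181, 0.2996]
ee_rot: [-3.137, -0.001, 1.569]
wrist_force: [-0.3, -0.4, -0.1]
width: 0.058
```

move_arm --increments '[[[0.62,-0.2,-0.3,0,0,0,0],[0.62,-0.4,-0.6,0,0,0,0],[0.62,-0.6,-0.85,0,0,0,0],[0.62,-0.69,-1,0,0,0,0]]]'

```text
time: 19.82
tool_pos: [0.4796, -0.0881, 0.3001]
ee_rot: [-3.136, -0.0, 1.566]
wrist_force: [-0.3, -0.3, -0.5]
width: 0.0583
```

move_arm --increments '[[[0.62,0,-0.3,0,0,0,0],[0.62,0,-0.41,0,0,0,0],[0.62,0,-0.41,0,0,0,0],[0.62,0,-0.41,0,0,0,0],[0.62,0,-0.41,0,0,0,0]]]'

```text
time: 20.23
tool_pos: [0.4422, -0.0865, 0.3023]
ee_rot: [3.141, -0.0, 1.568]
wrist_force: [-1.0, -0.6, 0.2]
width: 0.0586
```

```bash
python3 s.py
```

```text
20.2333 [ 0.4422 -0.0865  0.3023] [ 3.1413 -0.0001  1.5682] 0.058590760840261026 [-0.9923 -0.6317  0.2211]
```

move_arm --increments '[[[0.62,-0.01,0,0.25,0,0,0],[0.62,-0.01,0,0.5,0,0,0],[0.62,-0.01,0,0.7,0,0,0],[0.62,-0.01,0,0.83,0,0,0],[0.62,-0.01,0,0.87,0,0,0],[0.62,-0.01,0,0.87,0,0,0],[0.62,-0.01,0,0.87,0,0,0]]]'

```text
time: 20.82
tool_pos: [0.4424, -0.0876, 0.2161]
ee_rot: [3.141, 0.0, 1.568]
wrist_force: [0.6, 0.0, -0.5]
width: 0.0584
```

move_arm --increments '[[[0.25,0,0,0,0,0,0],[0.25,0,0,0,0,0,0],[0.25,0,0,0,0,0,0],[0.25,0,0,0,0,0,0],[0.25,0,0,0,0,0,0],[0.25,0,0,0,0,0,0]]]'

```text
time: 21.32
tool_pos: [0.4418, -0.0878, 0.2167]
ee_rot: [3.14, 0.001, 1.568]
wrist_force: [-0.5, 0.3, 4.7]
width: 0.0395
```

move_arm --increments '[[[0.25,0,0,-0.1,0,0,0],[0.25,0,0,-0.3,0,0,0],[0.25,0,0,-0.6,0,0,0],[0.25,0,0,-0.9,0,0,0],[0.25,0,0,-0.9,0,0,0]]]'

```text
time: 21.73
tool_pos: [0.4429, -0.0882, 0.3123]
ee_rot: [3.131, 0.004, 1.568]
wrist_force: [1.3, -0.6, 0.2]
width: 0.0395
```

```bash
python3 s.py
```

```text
21.7333 [ 0.4429 -0.0882  0.3123] [3.1306 0.0037 1.5675] 0.03948436085537984 [ 1.2573 -0.5745  0.2292]
```

move_arm --increments '[[[0.25,0.05,0.2,0,0,0,0],[0.25,0.1,0.5,0,0,0,0],[0.25,0.15,0.8,0,0,0,0],[0.25,0.2,1,0,0,0,0]]]'

```text
time: 22.07
tool_pos: [0.543, -0.0677, 0.3049]
ee_rot: [-3.141, -0.0, 1.567]
wrist_force: [0.6, 1.2, -0.3]
width: 0.0393
```

move_arm --increments '[[[0.25,0.1,0.3,0,0,0,0],[0.25,0.25,0.6,0,0,0,0],[0.25,0.4,0.85,0,0,0,0],[0.25,0.5,1,0,0,0,0]]]'

```text
time: 22.4
tool_pos: [0.6434, -0.0171, 0.304]
ee_rot: [-3.14, -0.001, 1.568]
wrist_force: [-0.7, -0.1, -0.6]
width: 0.0395
```

move_arm --increments '[[[0.25,0,0.3,0,0,0,0],[0.25,0,0.41,0,0,0,0],[0.25,0,0.41,0,0,0,0],[0.25,0,0.41,0,0,0,0],[0.25,0,0.41,0,0,0,0],[0.25,0,0.41,0,0,0,0]]]'

```text
time: 22.9
tool_pos: [0.6818, -0.0186, 0.3055]
ee_rot: [-3.141, 0.0, 1.567]
wrist_force: [-0.2, -0.5, -0.9]
width: 0.0396
```

```bash
python3 s.py
```

```text
22.9 [ 0.6818 -0.0186  0.3055] [-3.1405  0.      1.5673] 0.039601843678092837 [-0.1829 -0.4772 -0.9134]
```

Contact expected near 0.2207.

move_arm --increments '[[[0.25,0,0,0.2,0,0,0],[0.25,0,0,0.45,0,0,0],[0.25,0,0,0.65,0,0,0],[0.25,0,0,0.77,0,0,0],[0.25,0,0,0.8,0,0,0],[0.25,0,0,0.82,0,0,0],[0.25,0,0,0.83,0,0,0],[0.25,0,0,0.83,0,0,0]]]'

```text
time: 23.57
tool_pos: [0.6831, -0.0185, 0.2244]
ee_rot: [3.139, 0.0, 1.568]
wrist_force: [0.1, 0.2, -0.5]
width: 0.0391
```

move_arm --increments '[[[0.25,0,0,0.01,0,0,0],[0.25,0,0,0.02,0,0,0],[0.25,0,0,0.02,0,0,0],[0.25,0,0,0.02,0,0,0]]]'

```text
time: 23.9
tool_pos: [0.6828, -0.0184, 0.221]
ee_rot: [3.141, 0.0, 1.568]
wrist_force: [-0.5, -0.1, -0.6]
width: 0.0394
```

move_arm --increments '[[[0.25,0,0,0.01,0,0,0],[0.25,0,0,0.015,0,0,0],[0.25,0,0,0.015,0,0,0],[0.25,0,0,0.015,0,0,0]]]'

```text
time: 24.23
tool_pos: [0.6828, -0.0185, 0.2207]
ee_rot: [3.141, 0.0, 1.568]
wrist_force: [-1.9, -0.7, 6.6]
width: 0.0394
```

move_arm --increments '[[[0.62,0,0,0,0,0,0],[0.62,0,0,0,0,0,0],[0.62,0,0,0,0,0,0],[0.62,0,0,0,0,0,0]]]'

```text
time: 24.57
tool_pos: [0.6826, -0.0185, 0.2186]
ee_rot: [-3.141, -0.0, 1.568]
wrist_force: [0.3, -0.2, 0.2]
width: 0.0577
```

move_arm --increments '[[[0.62,0,0,-0.2,0,0,0],[0.62,0,0,-0.5,0,0,0],[0.62,0,0,-0.82,0,0,0],[0.62,0,0,-0.82,0,0,0]]]'

```text
time: 24.9
tool_pos: [0.6841, -0.0186, 0.3095]
ee_rot: [3.128, 0.001, 1.568]
wrist_force: [0.8, -0.2, 1.6]
width: 0.0583
```

move_arm --increments '[[[0.55,0,-0.3,0,0,0,0],[0.55,0,-0.7,0,0,0,0],[0.55,0,-1,0,0,0,0]]]'

```text
time: 25.15
tool_pos: [0.581, -0.0181, 0.3]
ee_rot: [-3.14, -0.0, 1.568]
wrist_force: [-0.2, -0.9, 0.5]
width: 0.0517
```

move_arm --increments '[[[0.55,-0.2,-0.2,0,0,0,0],[0.55,-0.5,-0.2,0,0,0,0],[0.55,-0.9,-0.2,0,0,0,0],[0.55,-0.9,-0.2,0,0,0,0],[0.55,-0.9,-0.2,0,0,0,0]]]'

```text
time: 25.57
tool_pos: [0.5621, -0.1098, 0.3007]
ee_rot: [-3.141, -0.0, 1.564]
wrist_force: [-1.0, 0.8, 0.6]
width: 0.0518
```

```bash
python3 m.py 4 red,.517,.344 blue,.5175,.224 plain,.683,.0515 diop,.683,-.018
```

```text
25.5667 [ 0.5621 -0.1098  0.3007] [-3.1414 -0.0001  1.564 ] 0.0518343980768874
scene bottle [0.5203 0.0868 0.0144 0.0631] 298
scene plain [0.6832 0.0523 0.0199 0.0608] 606
scene blue [0.5178 0.2249 0.0168 0.0665] 404
scene red [0.5168 0.3438 0.0169 0.0603] 476
scene white [ 0.4369 -0.0052  0.0172  0.0639] 317
scene diop [ 0.6821 -0.0175  0.0206  0.0597] 546
scene yellow [0.522  0.2764 0.0169 0.0646] 436
top bottle [0.5193 0.0848 0.0144 0.0658] 137
top plain [0.682  0.0513 0.0198 0.0631] 276
top blue [0.5177 0.2238 0.0161 0.0698] 190
top red [0.5169 0.343  0.017  0.0622] 206
top white [ 0.4379 -0.0064  0.0158  0.0658] 175
top diop [ 0.6824 -0.0196  0.0204  0.0656] 273
top yellow [0.5229 0.2756 0.0163 0.0658] 196
```

View pics/scene4.png

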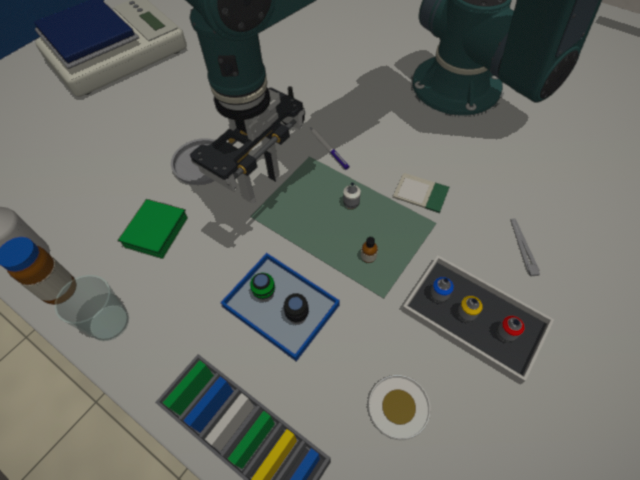

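View pics/top4.png

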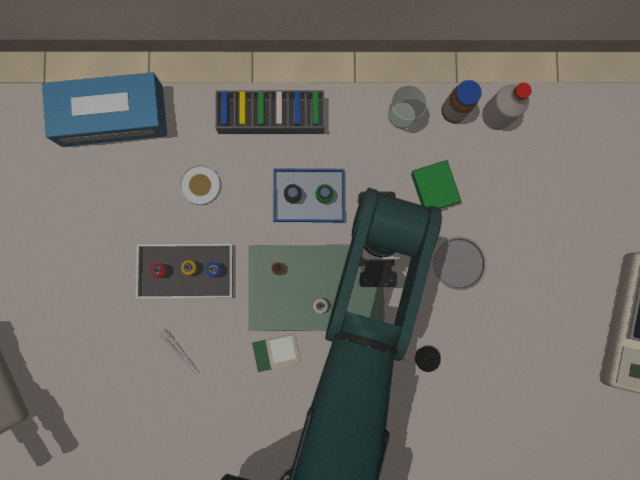

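Both views show the four clean pieces standing apart: in the scene view, blue, yellow and red at (441,288), (470,308), (511,327), and dioptre and plain at (262,286), (295,307). White is at (351,195). The white one is next.

move_arm --increments '[[[0.55,0.3,-0.3,0,0,0,0],[0.55,0.6,-0.6,0,0,0,0],[0.55,0.9,-0.9,0,0,0,0],[0.55,1,-1,0,0,0,0]]]'

```text
time: 26.0
tool_pos: [0.4598, -0.0041, 0.3003]
ee_rot: [-3.139, -0.002, 1.572]
wrist_force: [0.6, 0.3, 0.8]
width: 0.0517
```

move_arm --increments '[[[0.55,0.03,-0.24,0,0,0,0],[0.55,0.03,-0.24,0,0,0,0],[0.55,0.03,-0.24,0,0,0,0],[0.55,0.03,-0.24,0,0,0,0]]]'

```text
time: 26.33
tool_pos: [0.4394, -0.0042, 0.3015]
ee_rot: [3.14, 0.0, 1.569]
wrist_force: [0.6, 0.0, 0.2]
width: 0.0516
```

```bash
python3 s.py
```

```text
26.3333 [ 0.4394 -0.0042  0.3015] [3.14   0.0002 1.5686] 0.051613599042160306 [0.5519 0.0097 0.2165]
```

move_arm --increments '[[[0.55,-0.015,-0.015,0.25,0,0,0],[0.55,-0.015,-0.015,0.5,0,0,0],[0.55,-0.015,-0.015,0.7,0,0,0],[0.55,-0.015,-0.015,0.86,0,0,0],[0.55,-0.015,-0.015,0.91,0,0,0],[0.55,-0.015,-0.015,0.91,0,0,0],[0.55,-0.015,-0.015,0.91,0,0,0]]]'

```text
time: 26.92
tool_pos: [0.4381, -0.0064, 0.2106]
ee_rot: [3.141, 0.0, 1.567]
wrist_force: [-0.6, -0.7, 0.4]
width: 0.0516
```

move_arm --increments '[[[0.2,0,0,0,0,0,0],[0.2,0,0,0,0,0,0],[0.2,0,0,0,0,0,0],[0.2,0,0,0,0,0,0],[0.2,0,0,0,0,0,0],[0.2,0,0,0,0,0,0]]]'

```text
time: 27.42
tool_pos: [0.4375, -0.0062, 0.2111]
ee_rot: [3.14, 0.0, 1.568]
wrist_force: [-1.4, 0.7, 5.0]
width: 0.0312
```

move_arm --increments '[[[0.2,0,0,-0.1,0,0,0],[0.2,0,0,-0.3,0,0,0],[0.2,0,0,-0.6,0,0,0],[0.2,0,0,-0.8,0,0,0],[0.2,0,0,-0.8,0,0,0]]]'

```text
time: 27.83
tool_pos: [0.4385, -0.0063, 0.2949]
ee_rot: [3.132, 0.001, 1.568]
wrist_force: [0.7, -0.6, -2.2]
width: 0.0314
```

```bash
python3 s.py
```

```text
27.8333 [ 0.4385 -0.0063  0.2949] [3.1323 0.0012 1.5677] 0.031426838577577734 [ 0.6603 -0.6394 -2.2217]
```

move_arm --increments '[[[0.2,-0.1,0,0,0,0,0],[0.2,-0.4,0.1,0,0,0,0],[0.2,-0.7,0.2,0,0,0,0],[0.2,-1,0.3,0,0,0,0]]]'

```text
time: 28.17
tool_pos: [0.4661, -0.1075, 0.2875]
ee_rot: [-3.137, -0.001, 1.569]
wrist_force: [0.6, 1.1, -2.6]
width: 0.0313
```

move_arm --increments '[[[0.2,-0.3,0.1,0,0,0,0],[0.2,-0.6,0.2,0,0,0,0],[0.2,-0.8,0.3,0,0,0,0],[0.2,-1,0.4,0,0,0,0]]]'

```text
time: 28.5
tool_pos: [0.5058, -0.2085, 0.2868]
ee_rot: [-3.137, -0.002, 1.566]
wrist_force: [0.2, 0.3, -1.9]
width: 0.0315
```

move_arm --increments '[[[0.2,-0.3,0.1,0,0,0,0],[0.2,-0.6,0.2,0,0,0,0],[0.2,-0.9,0.2,0,0,0,0],[0.2,-1,0.2,0,0,0,0],[0.2,-1,0.2,0,0,0,0],[0.2,-1,0.2,0,0,0,0]]]'

```text
time: 29.0
tool_pos: [0.5254, -0.3066, 0.2877]
ee_rot: [-3.138, -0.003, 1.566]
wrist_force: [0.2, -0.2, -2.1]
width: 0.031
```

```bash
python3 s.py
```

```text
29.0 [ 0.5254 -0.3066  0.2877] [-3.1381 -0.0033  1.5663] 0.030991884184650365 [ 0.2429 -0.183  -2.1261]
```

move_arm --increments '[[[0.2,-0.1,0.01,0.2,0,0,0],[0.2,-0.13,0.01,0.4,0,0,0],[0.2,-0.13,0.01,0.58,0,0,0],[0.2,-0.13,0.01,0.69,0,0,0],[0.2,-0.13,0.01,0.72,0,0,0],[0.2,-0.13,0.01,0.74,0,0,0],[0.2,-0.13,0.01,0.74,0,0,0]]]'

```text
time: 29.58
tool_pos: [0.5274, -0.3188, 0.2166]
ee_rot: [3.141, 0.0, 1.569]
wrist_force: [-0.0, 0.4, -1.4]
width: 0.0315
```

move_arm --increments '[[[0.2,0,0,0.01,0,0,0],[0.2,0,0,0.02,0,0,0],[0.2,0,0,0.02,0,0,0],[0.2,0,0,0.02,0,0,0]]]'

```text
time: 29.92
tool_pos: [0.5274, -0.3196, 0.2149]
ee_rot: [3.141, 0.001, 1.568]
wrist_force: [0.4, 0.1, -3.5]
width: 0.0317
```

move_arm --increments '[[[0.2,0,0,0.01,0,0,0],[0.2,0,0,0.02,0,0,0],[0.2,0,0,0.03,0,0,0],[0.2,0,0,0.03,0,0,0],[0.2,0,0,0.03,0,0,0]]]'

```text
time: 30.33
tool_pos: [0.5272, -0.3195, 0.2112]
ee_rot: [3.142, 0.0, 1.567]
wrist_force: [0.1, -0.2, -0.2]
width: 0.0316
```

move_arm --increments '[[[0.2,0,0,0.01,0,0,0],[0.2,0,0,0.02,0,0,0],[0.2,0,0,0.02,0,0,0],[0.2,0,0,0.02,0,0,0]]]'

```text
time: 30.67
tool_pos: [0.5272, -0.3195, 0.2112]
ee_rot: [3.141, 0.001, 1.568]
wrist_force: [-2.4, 1.7, 6.0]
width: 0.0315
```

Contact. Release, lift, move clear.

move_arm --increments '[[[0.55,0,0,0,0,0,0],[0.55,0,0,0,0,0,0],[0.55,0,0,0,0,0,0],[0.55,0,0,0,0,0,0]]]'

```text
time: 31.0
tool_pos: [0.5273, -0.3195, 0.2089]
ee_rot: [3.142, 0.0, 1.568]
wrist_force: [0.8, -0.5, -0.0]
width: 0.051
```

move_arm --increments '[[[0.55,0,0,-0.2,0,0,0],[0.55,0,0,-0.5,0,0,0],[0.55,0,0,-0.9,0,0,0],[0.55,0,0,-0.9,0,0,0]]]'

```text
time: 31.33
tool_pos: [0.5288, -0.3205, 0.3083]
ee_rot: [3.129, 0.009, 1.568]
wrist_force: [0.8, -1.1, 1.1]
width: 0.0517
```

move_arm --increments '[[[0.55,-0.2,-0.3,-0.2,0,0,0],[0.55,-0.4,-0.7,-0.4,0,0,0],[0.55,-0.6,-1,-0.5,0,0,0],[0.55,-0.6,-1,-0.5,0,0,0]]]'

```text
time: 31.67
tool_pos: [0.4234, -0.3822, 0.3527]
ee_rot: [3.14, 0.007, 1.562]
wrist_force: [0.5, -0.5, 1.2]
width: 0.0519
```

move_arm --increments '[[[0.55,-0.2,-0.3,0,0,0,0],[0.55,-0.4,-0.7,0,0,0,0],[0.55,-0.6,-1,0,0,0,0],[0.55,-0.6,-1,0,0,0,0],[0.55,-0.6,-1,0,0,0,0],[0.55,-0.6,-1,0,0,0,0]]]'

```text
time: 32.17
tool_pos: [0.3272, -0.4387, 0.3488]
ee_rot: [3.141, -0.001, 1.567]
wrist_force: [0.2, 0.2, 0.8]
width: 0.0515
```

```bash
python3 m.py 5 red,.517,.344 blue,.5175,.224 plain,.683,.0515 diop,.683,-.018
python3 - <<'E'
from h import *
for n in("scene","top"):
    p,d=robot.snapshot(n); w=cloud(n,d).reshape(-1,3)
    q=w[(np.hypot(w[:,0]-.527,w[:,1]+.3195)<.03)&(w[:,2]>.024)&(w[:,2]<.08)]
    print(cv2.minEnclosingCircle(q[:,:2].astype(np.float32)),q[:,2].max())
E
```

```text
32.1667 [ 0.3272 -0.4387  0.3488] [ 3.1409 -0.0006  1.5671] 0.051513703532111196
scene bottle [0.5204 0.0868 0.0143 0.0629] 297
scene plain [0.683  0.0523 0.02   0.0614] 604
scene blue [0.5181 0.2251 0.0163 0.0671] 407
scene red [0.517  0.3433 0.0164 0.0599] 475
scene white no 0
scene diop [ 0.6827 -0.0177  0.0206  0.0608] 541
scene yellow [0.5222 0.2768 0.017  0.0639] 435
top bottle [0.5193 0.0851 0.0146 0.0663] 139
top plain [0.682  0.0513 0.0198 0.0667] 277
top blue [0.5178 0.2237 0.0162 0.0691] 190
top red [0.5172 0.3429 0.0171 0.062 ] 209
top white no 0
top diop [ 0.6828 -0.0187  0.0203  0.0643] 273
top yellow [0.5226 0.2759 0.0161 0.0686] 194
((0.5267665386199951, -0.3186115026473999), 0.017906442284584045) 0.06501129575212038
((0.5273414850234985, -0.31940189003944397), 0.01637931726872921) 0.06833472946723519
```

View pics/scene5.png

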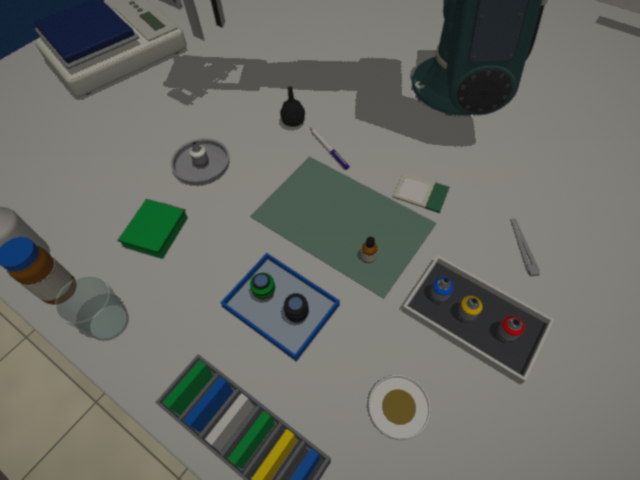

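View pics/top5.png

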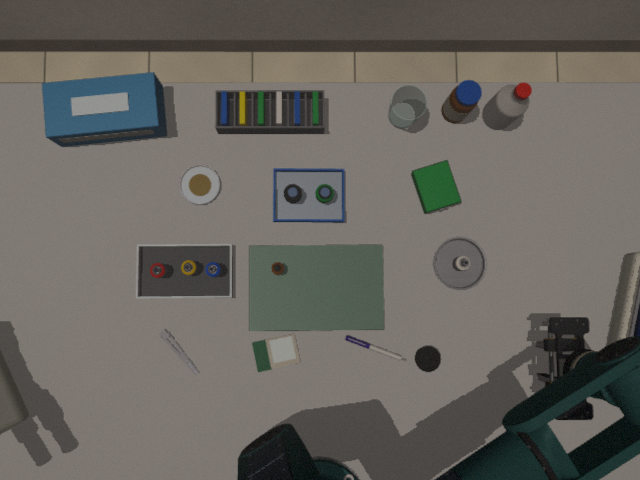

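Everything stands in its place: white sits centred in the dish at top-view pixel (462,263), and yellow (189,268) and the bottle (278,268) haven't moved. The arm is clear, so I'm handing in the job.

```bash
python3 -c "
from bench import robot
print(robot.close_job())"
```

```text
the job is handed in; nothing more can be done
None
```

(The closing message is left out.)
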